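Hold a battery pack in the ward's test cradle

ROBOT

A 7-joint arm with a two-finger parallel gripper is mounted at the origin on the work surface. World frame = base frame: x ahead of the robot, y to its left, z up, the work surface at z = 0. Lengths are in m, angles in rad, forces in N, time in s.
With the tool pointing down it reaches from about 0.4 to 0.875 m from the base axis. Payload 19.3 kg.
Tool frame: the origin (TCP) lies at the very end of the fingers, on their centre line; the grasp point (between the pads) lies 19 mm behind it; z points along the fingers, x is the direction in which the jaws open and shut, and the axes are right-handed (so a half turn about z gives the same grasp; the last joint's range is limited). The gripper opens to 85 mm and grips with 20 to 120 N. Pads are 22 mm wide; open, the fingers measure 114 mm over their backs; the gripper's body (76 mm by 85 mm) begins 54 mm behind the grasp point. The pads swing forward as they close: fully open they stand 13 mm farther back than shut.
Start: joints at [1.155, 0.521, -0.036, 1.599, 0.021, 1.021, -0.113], TCP at [0.212, -0.588, 0.21] pointing down, gripper open.
Joint ranges: [-2.91, 2.91], [-0.3, 2.13], [-1.5, 1.42], [0.17, 2.43], [-1.26, 4.41], [0.16, 1.93], [-2.52, 2.52]. Speed limits (rad/s): [1.89, 1.89, 2.39, 2.39, 3.01, 3.01, 3.01].

INTERFACE

Orientations are given as [roll, pitch, yaw] about the fixed x, y, z axes, in that order (R = Rz(yaw) Ry(pitch) Rx(roll)).
In Python, from workcell import observe, eyes, job_done gives the robot as it stands. The module is installed in compiled form; this text tells all that it offers.
- The arm moves only by the shell command python3 -m pendant 'ROWS' [FORCE]. ROWS is JSON, a list of rows, each an object of numbers: "dx", "dy", "dz": the shift along the tool's x, y, z in mm; "ax", "ay", "az": the turn, a rotation vector about the tool's x, y, z in degrees; "claw": the finger opening in mm, from 0 to 85.4. A call has 1 to 10 rows; each row is the pose to reach, as a shift and turn from the pose commanded when the call began, along the tool's axes at that moment; what a row does not reach only later rows make up. A row lasts 1/12 s, in which the tool goes at most 41.7 mm and 7.16 degrees, less where a joint would pass 70% of its speed; a pose out of reach is approached as far as the arm can. A call with a gripper value outside its range is refused whole. The fingers move at their own pace and stop on an object; FORCE is the grip in N (left out, the last holds). Time passes only in rows, so rows that repeat a pose let the fingers close. It gives the time, the measured TCP pose, the force and the opening at its end, in the units of the state.
- observe(): the state, without advancing time (a new reading comes with each control period).
- eyes.grab_frame(name): name is "scene" or "top"; returns a dict with "image" (400x640x3 uint8, blue, green, red), "fovy" (degrees; the focal length in pixels is half the picture's height over the tangent of half this angle, whatever the lens; pixels are square), "cx", "cy" (the principal point, pixels), "dist" ([k1, k2, p1, p2, k3] as OpenCV has them; the pictures are not rectified), "view" (4x4, takes a point from world to camera coordinates). Camera axes: x right, y up, looking along -z (the intrinsics and any distortion apply to the point x, -y, -z); pixel columns grow to the right and rows downward; lengths in m; the calibration is good to about 2 mm. A picture is of the moment at which its call begins. There is no depth.
- job_done(): hands the job in, once; it reports no verdict.
The state is a dict: "clock": time; "qpos": joint angles; "qd": joint speeds; "joint_efforts": joint torques, N m; "position": TCP position; "tool_rot": TCP orientation; "force": force on the tool from outside, world axes, zero at the start; "moment": the same for the moment, N m; "grip_width": finger opening in m.
Only numpy, scipy, OpenCV 4.12 (cv2) and the standard library are available. Lean on these libraries where they do the work, as an engineer would, in place of code of your own. Each camera call takes 0.05 s, during which the arm holds its last target.

TASK

Check the longer of the two loose battery packs: set it on the bed of the test cradle with its contact end towards the sprung plunger, slide it sideways until its long side lies flat along the low fence, and only then slide it along the fence against the plunger until its end is hard up against both stop posts. The cradle has no latch, so finish while still pressing: the program ends with the gripper holding the pack firmly against the stops. Leave everything else on the table where it is.

Things in the scene. Friction and masses are not known exactly. Their poses are not given: they have to be found in the camera images.
- pack_center (a point): Centre, half-way up, of the longer battery pack: a loose grey plastic block 90 long (its own x) x 40 wide (y) x 50 mm high, 0.18 to 0.37 kg, standing on the table, paper label on top. Its contact end is the +x end, marked by a brass plate on that end face and two small brass strips on top there; at the start it points roughly away from the robot
- pack: The same longer pack; origin at the centre of its underside
- pack_face (a point): Centre of the longer pack's contact end face, 45 mm along the pack's +x from its centre
- cradle: Test cradle, fixed to the table; place and yaw vary. Origin under its centre; x points from the open loading end (nearest the robot) to the plunger, y left, z up. Aluminium bed: x -120 to +120, y -55 to +35 mm, 10 mm thick, so the pack lies 10 mm above the table. Right side open. Bed, fence and posts are polished (friction about 0.2). At the far end a grey plunger housing, x +66 to +119, y -32 to +32, 46 mm high above the bed
- fence (a point): The low steel fence on the left of the cradle's bed: this point is the middle of its top inner edge, axes as the cradle's. It runs cradle x -115 to +40 mm, is 12 mm high above the bed and 12 mm thick (y +20 to +32); its straight inner face is at cradle y = +20
- stops: The hard stop: two square steel posts 10 mm wide on the cradle, either side of the plunger at y = +15 and -15 of the cradle, 36 mm high above the bed, faces towards the loading end at x = +50. Origin and axes as the cradle's
- plunger (a joint): Travel of the brass spring plunger, a pin 12 mm across between the posts, 28 mm above the bed. 0 = fully out, its tip at cradle x = +38 mm, 12 mm before the posts' faces; grows as it is pressed towards +x; 0.012 m when the pack meets the posts. The spring pushes back with 4 N at 0 and 7.6 N at 0.012, and drives the pack back out when let go
- seat (a point): Where the centre of the pack's contact end face lies when the pack is fully home: against the fence, on the bed and against the posts (cradle x = +50, y = 0, z = 35 mm). Axes as the cradle's. Fully home, the pack's centre is 45 mm from here towards cradle -x
- short_pack_center (a point): Centre of the other, shorter battery pack, 60 x 40 x 50 mm, otherwise alike: not the one to check, leave it
- tin: Bystander: round brass lidded tin, 62 mm across, 25 mm high; origin under its centre
- cup: Bystander: small white medicine cup, 48 mm across, 40 mm high; origin under its centre
- case: Bystander: black zip case 100 x 170 x 50 mm; origin under its centre
- spray: Bystander: white bottle, 52 mm across, 170 mm high; origin under its centre
- driver: Bystander: screwdriver lying on the table on the robot's right, between it and the packs; its x along it

How it is judged:
On the way, in this order (a step that is already met when the one before it is completed fails the run):
1. the longer pack lies on the bed, square along the fence, with the plunger still out (y of pack_face in the frame of seat between -0.0025 and 0.0025 m and z of pack_face in the frame of seat between -0.004 and 0.004 m and angle between the x axis of pack and the x axis of cradle, either way round below 0.05 rad and x of pack_face in the frame of seat between -0.13 and -0.008 m and value of joint plunger below 0.004 m), for 0.1 s.
2. the pack is held home against the stop posts with the plunger pressed in (x of pack_face in the frame of seat between -0.0025 and 0.0025 m and y of pack_face in the frame of seat between -0.0025 and 0.0025 m and z of pack_face in the frame of seat between -0.004 and 0.004 m and angle between the x axis of pack and the x axis of cradle, either way round below 0.05 rad and value of joint plunger above 0.0095 m and contact force between pack and stops above 1 N and contact force between the fingers and pack above 2 N and linear speed of pack below 0.02 m/s), for 0.2 s.
At the end, for the whole second after the job is handed in: The contact end face is at the seat within 2.5 mm along and across and 4 mm in height, the pack within 0.05 rad of the cradle's line and still, plunger in by over 9.5 mm, more than 1 N of the pack on the stop posts and more than 2 N of the fingers on the pack (all of step 2); the arm keeps its last pose, push and grip.
It fails at once if a bystander is moved more than 30 mm (distance of any of short_pack_center, tin, cup, case, spray, driver from where it was at the start of the episode above 0.03 m).
It also fails if it takes over 51 s, if anything falls off the work surface, if the arm or the gripper's body presses on something with over 40 N, if the wrist force passes 120 N, or if a joint passes its speed limit or range.

## Working session

There is one attempt and no reset: what is moved stays moved. The work goes in short steps, Python scripts to look and compute and a shell command to move; the robot and the scene stay as the last step left them, time stands still between calls to the robot, and variables do not carry over. Pictures are saved under pics/ and viewed, and the job is handed in when it is done.

```bash
mkdir -p pics; python3 - <<'E'
from workcell import observe, eyes
import cv2, numpy as np
print(observe())
for n in ("scene","top"):
    f=eyes.grab_frame(n); cv2.imwrite(f"pics/{n}0.png",f["image"]); np.savez(f"{n}0.npz",**f)
    print(n,f["fovy"],f["cx"],f["cy"],f["dist"],np.round(f["view"],3).tolist())
E
```

```text
{'clock': 0.0, 'qpos': array([ 1.15482796,  0.52201931, -0.03633303,  1.60000918,  0.02122222,
        1.0210908 , -0.11278828]), 'qd': array([ 0.00091184,  0.0004859 , -0.00060443,  0.00115656,  0.00124243,
        0.00130883, -0.0001693 ]), 'joint_efforts': array([ 6.67808708e-04, -9.27104187e+01,  1.98025435e+00, -3.69935703e+01,
        1.79210608e-02,  8.14137835e-03, -9.99643675e-07]), 'position': array([ 0.21166225, -0.58768255,  0.20922197]), 'tool_rot': array([ 3.14149520e+00,  1.13679418e-03, -1.22500974e+00]), 'force': array([0.50963584, 0.10692486, 0.30247782]), 'moment': array([-0.00593774, -0.01158176,  0.00898766]), 'grip_width': 0.0857940344295593}
scene 50.692244530231044 321.01075014790445 201.6186940812498 [0.03819284 0.         0.         0.         0.        ] [[0.351, 0.936, -0.012, -0.246], [-0.794, 0.305, 0.525, 0.41], [0.496, -0.175, 0.851, -1.516], [0.0, 0.0, 0.0, 1.0]]
top 47.97810027029921 319.56057758147483 207.17588070503956 [-0.09564962  0.          0.          0.          0.        ] [[0.03, -0.999, 0.03, 0.01], [0.987, 0.034, 0.159, -0.587], [-0.16, 0.025, 0.987, -1.307], [0.0, 0.0, 0.0, 1.0]]
```

View pics/scene0.png

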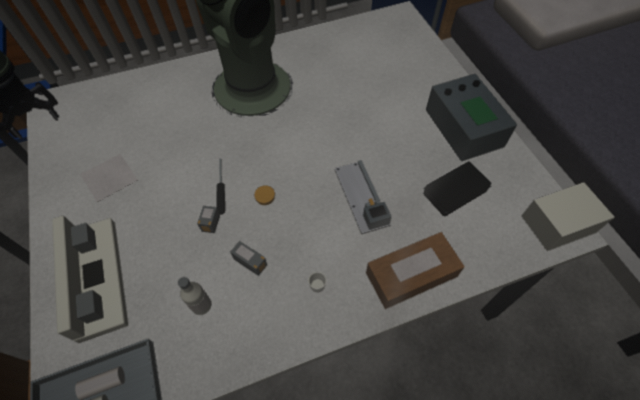

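View pics/top0.png

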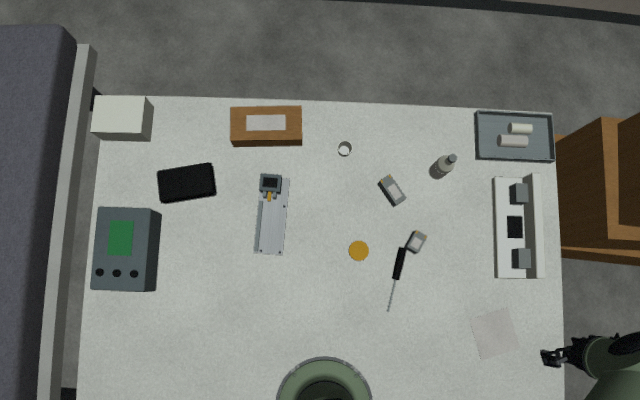

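The top view shows the cradle at about (271,215), the longer pack near (392,190), the short pack near (416,241), the tin at (358,251), and the cup at (344,149). Next I'll zoom in on these.

```bash
python3 - <<'E'
import cv2, numpy as np
t=cv2.imread("pics/top0.png"); s=cv2.imread("pics/scene0.png")
def z(im,x0,y0,x1,y1,k): 
    return cv2.resize(np.clip(im[y0:y1,x0:x1]*1.5,0,255).astype(np.uint8),None,fx=k,fy=k,interpolation=cv2.INTER_CUBIC)
a=z(t,240,160,310,265,5); b=z(t,365,165,435,270,5)
cv2.imwrite("pics/z_top.png",np.hstack([a,b]))
a=z(s,325,150,400,240,5); b=z(s,190,195,275,285,5)
cv2.imwrite("pics/z_scene.png",np.hstack([a,b]))
E
```

```text
(no output)
```

View pics/z_top.png

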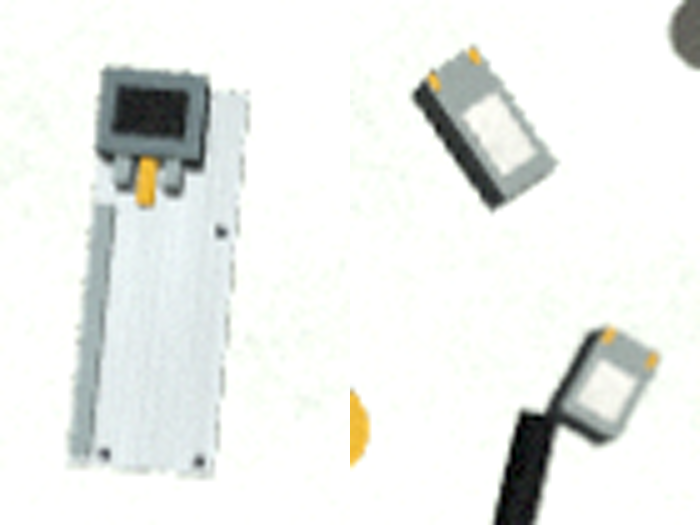

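View pics/z_scene.png

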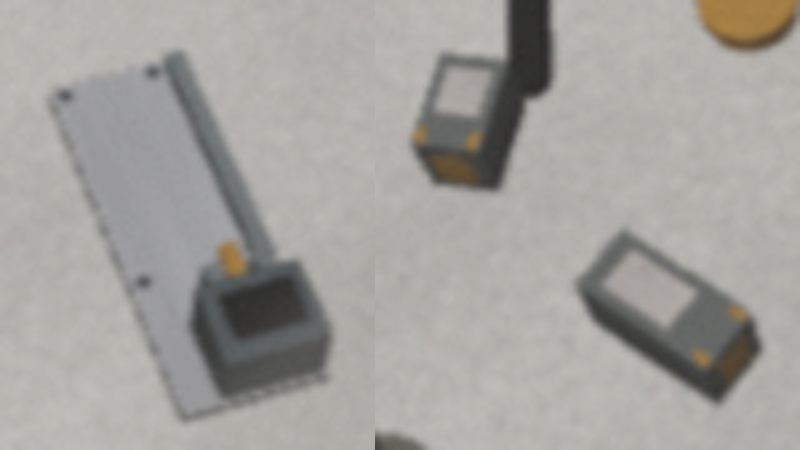

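```bash
cat > h.py <<'E'
import numpy as np, cv2
def load(n): return dict(np.load(n,allow_pickle=True))
def cam(f):
    h=f["image"].shape[0]; fl=h/2/np.tan(np.radians(float(f["fovy"]))/2)
    return np.array([[fl,0,float(f["cx"])],[0,fl,float(f["cy"])],[0,0,1]]),np.array(f["dist"],float),np.array(f["view"])
def ray(f,uv):
    K,d,V=cam(f); p=cv2.undistortPoints(np.array(uv,float).reshape(-1,1,2),K,d).reshape(-1,2)
    D=np.c_[p[:,0],-p[:,1],-np.ones(len(p))]@V[:3,:3]
    return -V[:3,:3].T@V[:3,3],D
def plane(f,uv,z):
    C,D=ray(f,uv); return C+D*((z-C[2])/D[:,2])[:,None]
def proj(f,P):
    K,d,V=cam(f); c=np.array(P,float)@V[:3,:3].T+V[:3,3]
    return cv2.projectPoints((c*[1,-1,-1]).reshape(-1,1,3),np.zeros(3),np.zeros(3),K,d)[0].reshape(-1,2)
E
python3 - <<'E'
from h import *
t=load("top0.npz"); im=t["image"]; C,_=ray(t,[[0,0]]); print("cam",C)
hsv=cv2.cvtColor(im,cv2.COLOR_BGR2HSV)
# sampled colours
for p in [(382,195),(395,180),(400,200),(388,205),(375,180),(270,215),(258,230),(300,200),(265,180)]: print(p,im[p[1],p[0]],hsv[p[1],p[0]])
# brass blobs
m=cv2.inRange(hsv,(12,120,60),(30,255,255)); n,l,s,c=cv2.connectedComponentsWithStats(m)
for i in range(1,n): 
    if 240<c[i][0]<440 and 160<c[i][1]<300: print("brass",s[i][4],c[i].round(2))
# rough corners: pack
uv=lambda L,x0,y0,o=0:[(x0+(u-o+.0)/5-.4,y0+v/5-.4) for u,v in L]
P=plane(t,uv([(427,77),(472,46),(557,160),(503,196)],365,165,350),.05); print(P.round(4)); print(np.linalg.norm(np.diff(P[[0,1,2,3,0]],axis=0),axis=1))
S=plane(t,uv([(607,328),(657,352),(615,437),(565,415)],365,165,350),.05); print(np.linalg.norm(np.diff(S[[0,1,2,3,0]],axis=0),axis=1))
B=plane(t,uv([(248,92),(213,475),(70,467)],240,160),.01); print(B.round(4),np.linalg.norm(np.diff(B,axis=0),axis=1))
F=plane(t,uv([(115,207),(89,460)],240,160),.022);print("fence",F.round(4))
E
```

```text
cam [0.36957502 0.06270924 1.38344505]
(382, 195) [169 174 171] [ 48   7 174]
(395, 180) [163 172 166] [ 50  13 172]
(400, 200) [114 117 108] [ 80  20 117]
(388, 205) [168 174 170] [ 50   9 174]
(375, 180) [172 179 173] [ 56  10 179]
(270, 215) [160 160 154] [ 90  10 160]
(258, 230) [120 120 110] [ 90  21 120]
(300, 200) [172 179 174] [ 51  10 179]
(265, 180) [20 17 17] [120  38  20]
brass 4 [389.5 176. ]
brass 4 [381.5 181. ]
brass 34 [269.  195.5]
brass 3 [416.33 231.33]
brass 2 [425.  236.5]
brass 302 [358.32 250.22]
[[ 0.6767 -0.153   0.05  ]
 [ 0.6972 -0.1807  0.05  ]
 [ 0.628  -0.2332  0.05  ]
 [ 0.6045 -0.2     0.05  ]]
[0.03447151 0.08694041 0.04065243 0.08612184]
[0.03349712 0.05799328 0.03279462 0.05905722]
[[0.6817 0.1258 0.01  ]
 [0.4426 0.1374 0.01  ]
 [0.4445 0.2246 0.01  ]] [0.23937612 0.08717163]
fence [[0.6038 0.2038 0.022 ]
 [0.4485 0.2119 0.022 ]]
```

```bash
cat >> h.py <<'E'
def refine(f,A,B,n=40,w=3.0,sign=0,trim=.12):
    """subpixel edge points near 3D segment A-B (same height), back on that plane; returns fit pt,dir,resid"""
    A=np.array(A,float);B=np.array(B,float); g=cv2.cvtColor(f["image"],cv2.COLOR_BGR2GRAY).astype(np.float32)
    q=proj(f,A+(B-A)*np.linspace(trim,1-trim,n)[:,None]); d=(q[-1]-q[0])/np.linalg.norm(q[-1]-q[0]); nn=np.array([-d[1],d[0]])
    s=np.arange(-w,w+.01,.25); pts=[]
    for p in q:
        X=(p+s[:,None]*nn).astype(np.float32); v=cv2.remap(g,X[:,0].copy(),X[:,1].copy(),cv2.INTER_LINEAR).ravel()
        v=np.convolve(np.pad(v,2,mode="edge"),np.ones(5)/5,"valid"); gr=np.gradient(v); a=np.abs(gr) if sign==0 else np.clip(sign*gr,0,None)
        k=a.argmax(); m=slice(max(k-2,0),k+3)
        if a[k]>1.0: pts.append(p+nn*(s[m]*a[m]).sum()/a[m].sum())
    P=plane(f,pts,A[2]); l=cv2.fitLine(P[:,:2].astype(np.float32),cv2.DIST_HUBER,0,1e-4,1e-4).ravel()
    dv=l[:2]; 
    if dv@(B-A)[:2]<0: dv=-dv
    r=(P[:,:2]-l[2:])@np.array([-dv[1],dv[0]])
    return l[2:],dv,np.median(np.abs(r)),len(P)
E
python3 - <<'E'
from h import *
ang=lambda d:np.degrees(np.arctan2(d[1],d[0]))
for cn in ("top0","scene0"):
    f=load(cn+".npz"); print(cn)
    c=np.array([[ .6767,-.153],[ .6972,-.1807],[ .628,-.2332],[ .6045,-.2]]); 
    for nm,i,j in (("end",0,1),("right",2,1),("back",3,2),("left",3,0)):
        p,d,r,n=refine(f,[*c[i],.05],[*c[j],.05]); print(" pack",nm,p.round(4),ang(d).round(2),(r*1e3).round(2),n)
    for nm,a,b in (("bed right",[.4426,.1374,.01],[.6817,.1258,.01]),("bed near",[.4426,.1374,.01],[.4445,.2246,.01]),("fence in",[.4485,.2119,.022],[.6038,.2038,.022])):
        p,d,r,n=refine(f,a,b); print(" ",nm,p.round(4),ang(d).round(2),(r*1e3).round(2),n)
    if cn=="scene0":
        print(proj(f,[[*x,.05] for x in c]).round(1))
E
```

```text
top0
 pack end [ 0.6879 -0.1662] -55.62 0.53 40
 pack right [ 0.6617 -0.2085] 35.39 0.5 40
 pack back [ 0.6119 -0.219 ] -53.04 0.26 40
 pack left [ 0.6399 -0.1754] 35.26 0.24 40
  bed right [0.569  0.1295] -2.74 0.83 40
  bed near [0.4426 0.1837] 85.04 1.49 40
  fence in [0.5167 0.2069] -2.94 0.53 40
scene0
 pack end [ 0.6902 -0.1672] -55.8 0.19 40
 pack right [ 0.6672 -0.2035] 44.95 3.49 40
 pack back [ 0.6165 -0.2158] -54.43 0.11 40
 pack left [ 0.6384 -0.1739] 35.68 0.28 40
  bed right [0.5637 0.13  ] -2.72 0.05 40
  bed near [0.4457 0.1812] 85.67 1.73 40
  fence in [0.5366 0.2058] -2.84 0.12 40
[[263.  257.8]
 [254.9 268.1]
 [228.6 252. ]
 [238.6 240.5]]
```

Both cameras agree on the poses:
- **Pack:** centre about (0.651, -0.191), yaw about 35.3°. Measured length 88–93 mm and width 40 mm, so it is the longer one.
- **Cradle:** yaw about -2.8°, centre about (0.565, 0.185).

Next I'll work out the approach move in tool axes.

```bash
cat >> h.py <<'E'
from scipy.spatial.transform import Rotation as Ro
CY=np.radians(-2.83); UX=np.array([np.cos(CY),np.sin(CY),0]); UY=np.array([-UX[1],UX[0],0]); CC=np.array([.5647,.1846,0])
def crad(x,y,z): return CC+UX*x+UY*y+np.array([0,0,z])
def delta(target,yawdeg):
    from workcell import observe
    s=observe(); R=Ro.from_euler("xyz",s["tool_rot"]); T=Ro.from_euler("xyz",[np.pi,0,np.radians(yawdeg)])
    print("mm",(R.inv().apply(np.array(target)-s["position"])*1e3).round(1),"deg",np.degrees((R.inv()*T).as_rotvec()).round(2))
    print("pos",s["position"].round(4),"rot",np.degrees(s["tool_rot"]).round(2),"F",s["force"].round(1),"grip",s["grip_width"].round(4),"t",s["clock"].round(2))
E
python3 - <<'E'
from h import *
delta([.651,-.191,.2],-54.7)
t=load("top0.npz"); print(plane(t,[[451,157]],.17), plane(t,[[440,176]],0))
E
```

```text
mm [-224.3 -547.7    9.5] deg [ -0.     0.05 -15.48]Traceback (most recent call last):
  File "<stdin>", line 2, in <module>
  File "h.py", line 37, in delta
    print("pos",s["position"].round(4),"rot",np.degrees(s["tool_rot"]).round(2),"F",s["force"].round(1),"grip",s["grip_width"].round(4),"t",s["clock"].round(2))
                                                                                                               ^^^^^^^^^^^^^^^^^^^^^
AttributeError: 'float' object has no attribute 'round'
```

```bash
sed -i 's/s\["grip_width"\].round(4)/round(float(s["grip_width"]),4)/; s/s\["clock"\].round(2)/round(float(s["clock"]),2)/' h.py
python3 -m pendant '[{"dx":-12,"dy":-29,"dz":0},{"dx":-25,"dy":-61,"dz":0,"az":-1},{"dx":-38,"dy":-93,"dz":0,"az":-3},{"dx":-51,"dy":-125,"dz":0,"az":-5},{"dx":-64,"dy":-157,"dz":0,"az":-7},{"dx":-77,"dy":-189,"dz":0,"az":-9},{"dx":-90,"dy":-221,"dz":0,"az":-11},{"dx":-103,"dy":-253,"dz":0,"az":-13},{"dx":-112,"dy":-274,"dz":0,"az":-15.5},{"dx":-112,"dy":-274,"dz":0,"az":-15.5}]' 60
python3 -c "
from h import *
delta([.651,-.191,.2],-54.7)
t=load('top0.npz'); print(plane(t,[[451,157]],.17), plane(t,[[440,176]],0))"
```

```text
mm [-224.3 -547.7    9.5] deg [ -0.     0.05 -15.48]
pos [ 0.2117 -0.5877  0.2093] rot [ 1.800e+02  5.000e-02 -7.018e+01] F [ 0.2  0.1 -0.3] grip 0.0853 t 0.1
[[ 0.72394127 -0.33670793  0.17      ]] [[ 0.70891013 -0.35507419  0.        ]]schema error: expected keys dx, dy, dz, ax, ay, az, claw
```

```bash

python3 -m pendant '[{"dx":-12,"dy":-29,"dz":0,"ax":0,"ay":0,"az":0,"claw":85},{"dx":-25,"dy":-61,"dz":0,"ax":0,"ay":0,"az":-1,"claw":85},{"dx":-38,"dy":-93,"dz":0,"ax":0,"ay":0,"az":-3,"claw":85},{"dx":-51,"dy":-125,"dz":0,"ax":0,"ay":0,"az":-5,"claw":85},{"dx":-64,"dy":-157,"dz":0,"ax":0,"ay":0,"az":-7,"claw":85},{"dx":-77,"dy":-189,"dz":0,"ax":0,"ay":0,"az":-9,"claw":85},{"dx":-90,"dy":-221,"dz":0,"ax":0,"ay":0,"az":-11,"claw":85},{"dx":-103,"dy":-253,"dz":0,"ax":0,"ay":0,"az":-13,"claw":85},{"dx":-112,"dy":-274,"dz":0,"ax":0,"ay":0,"az":-15.5,"claw":85},{"dx":-112,"dy":-274,"dz":0,"ax":0,"ay":0,"az":-15.5,"claw":85}]' 60
python3 -c "
from h import *
delta([.651,-.191,.2],-54.7)"
```

```text
clock: 0.93
position: [0.4356, -0.3854, 0.2096]
tool_rot: [-3.139, 0.001, -0.945]
force: [1.3, 0.1, -1.1]
grip_width: 0.0848
mm [ -31.5 -288.4   10.2] deg [-0.13  0.05  0.53]
pos [ 0.4356 -0.3854  0.2096] rot [-1.7987e+02  5.0000e-02 -5.4170e+01] F [ 1.3  0.1 -1.1] grip 0.0848 t 0.93
```

```bash

python3 -m pendant '[{"dx":-3,"dy":-25,"dz":0,"ax":0,"ay":0,"az":0.5,"claw":85},{"dx":-7,"dy":-60,"dz":0,"ax":0,"ay":0,"az":0.5,"claw":85},{"dx":-11,"dy":-98,"dz":0,"ax":0,"ay":0,"az":0.5,"claw":85},{"dx":-15,"dy":-136,"dz":0,"ax":0,"ay":0,"az":0.5,"claw":85},{"dx":-19,"dy":-174,"dz":0,"ax":0,"ay":0,"az":0.5,"claw":85},{"dx":-23,"dy":-212,"dz":0,"ax":0,"ay":0,"az":0.5,"claw":85},{"dx":-27,"dy":-250,"dz":0,"ax":0,"ay":0,"az":0.5,"claw":85},{"dx":-31,"dy":-280,"dz":0,"ax":0,"ay":0,"az":0.5,"claw":85},{"dx":-31.5,"dy":-288,"dz":0,"ax":0,"ay":0,"az":0.5,"claw":85},{"dx":-31.5,"dy":-288,"dz":0,"ax":0,"ay":0,"az":0.5,"claw":85}]'
python3 -c "
from h import *
from workcell import eyes
delta([.651,-.191,.1],-54.7)
f=eyes.grab_frame('scene'); im=f['image'][150:320,140:320]
cv2.imwrite('pics/s1.png',cv2.resize(im,None,fx=3.3,fy=3.3,interpolation=cv2.INTER_CUBIC))"
```

```text
clock: 1.77
position: [0.6496, -0.1952, 0.2089]
tool_rot: [-3.141, 0.001, -0.96]
force: [0.3, 0.1, -0.1]
grip_width: 0.085
mm [ -2.5  -3.5 108.9] deg [-0.01  0.08 -0.31]
pos [ 0.6496 -0.1952  0.2089] rot [-1.7999e+02  8.0000e-02 -5.5010e+01] F [ 0.3  0.1 -0.1] grip 0.085 t 1.77
```

View pics/s1.png

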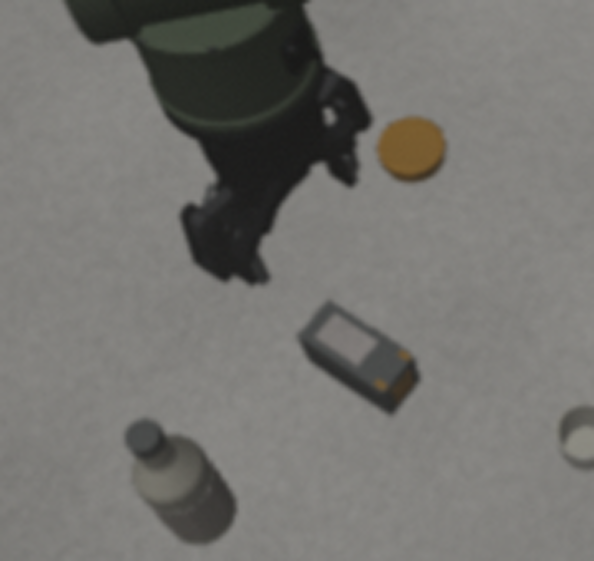

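The gripper is about 200 mm up with its jaws across the pack, which sits at around (360,355) in this crop. The spray bottle is well clear. Descending now.

```bash

python3 -m pendant '[{"dx":-1,"dy":-2,"dz":20,"ax":0,"ay":0,"az":-0.3,"claw":85},{"dx":-2.5,"dy":-3,"dz":50,"ax":0,"ay":0,"az":-0.3,"claw":85},{"dx":-2.5,"dy":-3,"dz":80,"ax":0,"ay":0,"az":-0.3,"claw":85},{"dx":-2.5,"dy":-3,"dz":105,"ax":0,"ay":0,"az":-0.3,"claw":85},{"dx":-2.5,"dy":-3,"dz":109,"ax":0,"ay":0,"az":-0.3,"claw":85},{"dx":-2.5,"dy":-3,"dz":109,"ax":0,"ay":0,"az":-0.3,"claw":85},{"dx":-2.5,"dy":-3,"dz":109,"ax":0,"ay":0,"az":-0.3,"claw":85}]'
python3 -c "
from h import *
delta([.651,-.191,.018],-54.7)"
```

```text
clock: 2.4
position: [0.6496, -0.195, 0.1022]
tool_rot: [-3.141, -0.001, -0.959]
force: [0.5, 0.2, 0.8]
grip_width: 0.0851
mm [-2.6 -3.5 84.2] deg [-0.02 -0.06 -0.26]
pos [ 0.6496 -0.195   0.1022] rot [-1.7998e+02 -6.0000e-02 -5.4960e+01] F [0.5 0.2 0.8] grip 0.0851 t 2.4
```

```bash

python3 -m pendant '[{"dx":-2.5,"dy":-3.5,"dz":0,"ax":0,"ay":0,"az":0,"claw":85},{"dx":-2.5,"dy":-3.5,"dz":10,"ax":0,"ay":0,"az":0,"claw":85},{"dx":-2.5,"dy":-3.5,"dz":10,"ax":0,"ay":0,"az":0,"claw":85},{"dx":-2.5,"dy":-3.5,"dz":10,"ax":0,"ay":0,"az":0,"claw":85}]'
python3 -c "
from h import *
delta([.651,-.191,.018],-54.7)"
```

```text
clock: 2.73
position: [0.6508, -0.1897, 0.0907]
tool_rot: [3.141, 0.0, -0.958]
force: [0.7, 0.7, -0.5]
grip_width: 0.0849
mm [ 1.2  0.6 72.7] deg [ 0.01  0.01 -0.18]
pos [ 0.6508 -0.1897  0.0907] rot [ 1.7999e+02  1.0000e-02 -5.4880e+01] F [ 0.7  0.7 -0.5] grip 0.0849 t 2.73
```

```bash

python3 -m pendant '[{"dx":0,"dy":0,"dz":20,"ax":0,"ay":0,"az":0,"claw":85},{"dx":1,"dy":0,"dz":40,"ax":0,"ay":0,"az":0,"claw":85},{"dx":1,"dy":0,"dz":56,"ax":0,"ay":0,"az":0,"claw":85},{"dx":1,"dy":0,"dz":66,"ax":0,"ay":0,"az":0,"claw":85},{"dx":1,"dy":0,"dz":71,"ax":0,"ay":0,"az":0,"claw":85},{"dx":1,"dy":0,"dz":72,"ax":0,"ay":0,"az":0,"claw":85},{"dx":1,"dy":0,"dz":72,"ax":0,"ay":0,"az":0,"claw":85}]'
python3 -c "
from h import *
from workcell import eyes
delta([.651,-.191,.018],-54.7)
f=eyes.grab_frame('scene'); im=f['image'][150:320,140:320]
g=eyes.grab_frame('top')['image'][120:280,320:490]
cv2.imwrite('pics/s2.png',np.hstack([cv2.resize(im,(400,400),interpolation=cv2.INTER_CUBIC),cv2.resize(g,(400,400),interpolation=cv2.INTER_CUBIC)]))"
```

```text
clock: 3.32
position: [0.6518, -0.1906, 0.0193]
tool_rot: [-3.141, -0.0, -0.958]
force: [-0.8, -0.0, -0.0]
grip_width: 0.0852
mm [-0.2  0.8  1.3] deg [-0.02 -0.02 -0.19]
pos [ 0.6518 -0.1906  0.0193] rot [-1.7998e+02 -2.0000e-02 -5.4890e+01] F [-0.8 -0.  -0. ] grip 0.0852 t 3.32
```

View pics/s2.png

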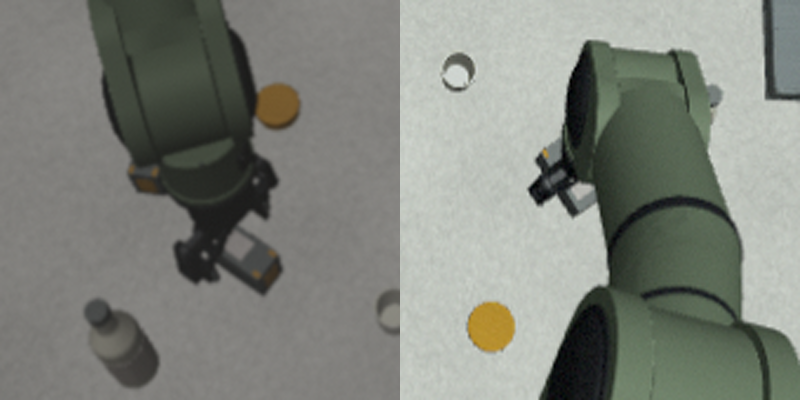

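The pack sits between the jaws (left crop, around (240,255)), and there is no contact force. Closing the jaws.

```bash

python3 -m pendant '[{"dx":0,"dy":0,"dz":0,"ax":0,"ay":0,"az":0,"claw":60},{"dx":0,"dy":0,"dz":0,"ax":0,"ay":0,"az":0,"claw":42},{"dx":0,"dy":0,"dz":0,"ax":0,"ay":0,"az":0,"claw":30},{"dx":0,"dy":0,"dz":0,"ax":0,"ay":0,"az":0,"claw":30},{"dx":0,"dy":0,"dz":0,"ax":0,"ay":0,"az":0,"claw":30},{"dx":0,"dy":0,"dz":0,"ax":0,"ay":0,"az":0,"claw":30},{"dx":0,"dy":0,"dz":0,"ax":0,"ay":0,"az":0,"claw":30},{"dx":0,"dy":0,"dz":0,"ax":0,"ay":0,"az":0,"claw":30},{"dx":0,"dy":0,"dz":0,"ax":0,"ay":0,"az":0,"claw":30}]' 60
```

```text
clock: 4.17
position: [0.6516, -0.1906, 0.0194]
tool_rot: [-3.141, -0.0, -0.958]
force: [-3.2, 1.1, 7.7]
grip_width: 0.038
```

```bash

python3 -m pendant '[{"dx":0,"dy":0,"dz":-8,"ax":0,"ay":0,"az":0,"claw":30},{"dx":0,"dy":0,"dz":-25,"ax":0,"ay":0,"az":0,"claw":30},{"dx":0,"dy":0,"dz":-50,"ax":0,"ay":0,"az":0,"claw":30},{"dx":0,"dy":0,"dz":-75,"ax":0,"ay":0,"az":0,"claw":30},{"dx":0,"dy":0,"dz":-95,"ax":0,"ay":0,"az":0,"claw":30},{"dx":0,"dy":0,"dz":-100,"ax":0,"ay":0,"az":0,"claw":30},{"dx":0,"dy":0,"dz":-100,"ax":0,"ay":0,"az":0,"claw":30}]'
python3 -c "
from h import *
delta(crad(-.062,-.012,.12),-92.83)"
```

```text
clock: 4.75
position: [0.6521, -0.1908, 0.1203]
tool_rot: [-3.14, -0.002, -0.958]
force: [-0.4, 0.4, -3.7]
grip_width: 0.0379
mm [-3.861e+02 -8.810e+01 -2.000e-01] deg [-0.12 -0.07 37.93]
pos [ 0.6521 -0.1908  0.1203] rot [-1.7991e+02 -1.0000e-01 -5.4900e+01] F [-0.4  0.4 -3.7] grip 0.0379 t 4.75
```

The pack is lifted: the grip holds at 38 mm and shows about 3.7 N of weight. Carrying it to the cradle.

```bash

python3 -m pendant '[{"dx":-15,"dy":-3,"dz":0,"ax":0,"ay":0,"az":2,"claw":30},{"dx":-40,"dy":-9,"dz":0,"ax":0,"ay":0,"az":5,"claw":30},{"dx":-70,"dy":-16,"dz":0,"ax":0,"ay":0,"az":8,"claw":30},{"dx":-100,"dy":-23,"dz":0,"ax":0,"ay":0,"az":12,"claw":30},{"dx":-130,"dy":-30,"dz":0,"ax":0,"ay":0,"az":16,"claw":30},{"dx":-160,"dy":-37,"dz":0,"ax":0,"ay":0,"az":20,"claw":30},{"dx":-190,"dy":-43,"dz":0,"ax":0,"ay":0,"az":24,"claw":30},{"dx":-220,"dy":-50,"dz":0,"ax":0,"ay":0,"az":28,"claw":30},{"dx":-245,"dy":-56,"dz":0,"ax":0,"ay":0,"az":32,"claw":30},{"dx":-260,"dy":-59,"dz":0,"ax":0,"ay":0,"az":36,"claw":30}]'
python3 -c "
from h import *
delta(crad(-.062,-.012,.12),-92.83)"
```

```text
clock: 5.58
position: [0.5482, 0.059, 0.1174]
tool_rot: [3.139, 0.0, -1.587]
force: [1.1, -0.4, -4.2]
grip_width: 0.0378
mm [-115.9   48.    -2.4] deg [0.14 0.02 1.9 ]
pos [0.5482 0.059  0.1174] rot [ 1.7986e+02  3.0000e-02 -9.0930e+01] F [ 1.1 -0.4 -4.2] grip 0.0378 t 5.58
```

```bash

python3 -m pendant '[{"dx":-20,"dy":8,"dz":0,"ax":0,"ay":0,"az":1,"claw":30},{"dx":-45,"dy":19,"dz":0,"ax":0,"ay":0,"az":1.9,"claw":30},{"dx":-70,"dy":30,"dz":0,"ax":0,"ay":0,"az":1.9,"claw":30},{"dx":-95,"dy":40,"dz":0,"ax":0,"ay":0,"az":1.9,"claw":30},{"dx":-110,"dy":46,"dz":0,"ax":0,"ay":0,"az":1.9,"claw":30},{"dx":-115,"dy":48,"dz":0,"ax":0,"ay":0,"az":1.9,"claw":30},{"dx":-115,"dy":48,"dz":0,"ax":0,"ay":0,"az":1.9,"claw":30},{"dx":-115,"dy":48,"dz":0,"ax":0,"ay":0,"az":1.9,"claw":30}]'
python3 -c "
from h import *
from workcell import eyes
delta(crad(-.062,-.012,.04),-92.83)
for n in ('scene','top'):
    f=eyes.grab_frame(n); np.savez(n+'3.npz',**f)
im=np.load('scene3.npz')['image'][100:280,280:460]
g=np.load('top3.npz')['image'][140:300,200:360]
cv2.imwrite('pics/s3.png',np.hstack([cv2.resize(im,(400,400),interpolation=cv2.INTER_CUBIC),cv2.resize(g,(400,400),interpolation=cv2.INTER_CUBIC)]))"
```

```text
clock: 6.25
position: [0.5039, 0.1708, 0.1181]
tool_rot: [3.141, -0.001, -1.62]
force: [-0.2, -0.1, -4.0]
grip_width: 0.0383
mm [-4.8  1.8 78.1] deg [ 0.05 -0.06  0.03]
pos [0.5039 0.1708 0.1181] rot [ 1.7995e+02 -6.0000e-02 -9.2800e+01] F [-0.2 -0.1 -4. ] grip 0.0383 t 6.25
```

View pics/s3.png

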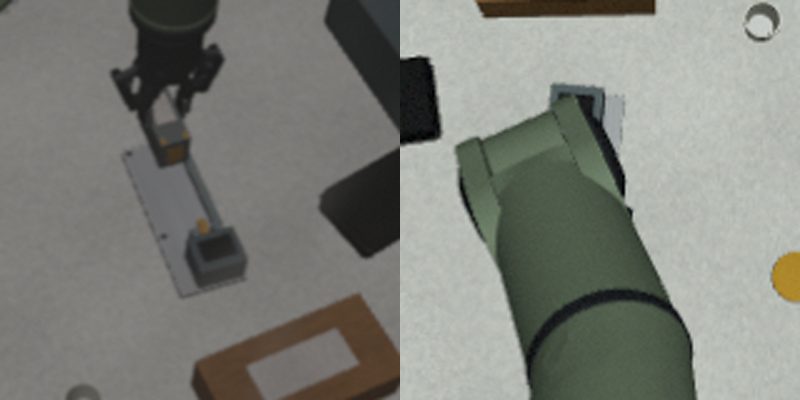

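The pack hangs over the loading half of the bed. In the left crop the contact end (brass) at about (172,150) faces the plunger at (202,226). Lowering, with 3–4 mm left for a gentle touch.

```bash

python3 -m pendant '[{"dx":0,"dy":0,"dz":15,"ax":0,"ay":0,"az":0,"claw":30},{"dx":-1,"dy":0,"dz":35,"ax":0,"ay":0,"az":0,"claw":30},{"dx":-2,"dy":0,"dz":55,"ax":0,"ay":0,"az":0,"claw":30},{"dx":-3,"dy":0,"dz":72,"ax":0,"ay":0,"az":0,"claw":30},{"dx":-3,"dy":0,"dz":81,"ax":0,"ay":0,"az":0,"claw":30},{"dx":-3,"dy":0,"dz":84,"ax":0,"ay":0,"az":0,"claw":30},{"dx":-3,"dy":0,"dz":84,"ax":0,"ay":0,"az":0,"claw":30},{"dx":-3,"dy":0,"dz":84,"ax":0,"ay":0,"az":0,"claw":30}]'
python3 -c "
from h import *
delta(crad(-.062,-.012,.0294),-92.83)"
```

```text
clock: 7.02
position: [0.5047, 0.1745, 0.0354]
tool_rot: [-3.141, 0.0, -1.62]
force: [-0.1, 0.6, -3.5]
grip_width: 0.0381
mm [-1.1  2.5  6. ] deg [-0.04  0.01  0.  ]
pos [0.5047 0.1745 0.0354] rot [-1.7996e+02  1.0000e-02 -9.2830e+01] F [-0.1  0.6 -3.5] grip 0.0381 t 7.02
```

```bash

python3 -m pendant '[{"dx":0,"dy":0,"dz":2,"ax":0,"ay":0,"az":0,"claw":30},{"dx":0,"dy":0,"dz":4,"ax":0,"ay":0,"az":0,"claw":30},{"dx":0,"dy":0,"dz":5,"ax":0,"ay":0,"az":0,"claw":30},{"dx":0,"dy":0,"dz":6,"ax":0,"ay":0,"az":0,"claw":30},{"dx":0,"dy":0,"dz":6,"ax":0,"ay":0,"az":0,"claw":30}]'
```

```text
clock: 7.43
position: [0.5044, 0.1749, 0.0294]
tool_rot: [-3.141, 0.0, -1.619]
force: [-2.5, -0.0, 6.9]
grip_width: 0.0382
```

The pack touched the bed at TCP z = 0.0294, exactly where expected. Sliding towards the fence, which is tool −x.

```bash

python3 -m pendant '[{"dx":-2,"dy":0,"dz":-0.5,"ax":0,"ay":0,"az":0,"claw":30},{"dx":-4,"dy":0,"dz":-0.5,"ax":0,"ay":0,"az":0,"claw":30},{"dx":-6,"dy":0,"dz":-0.5,"ax":0,"ay":0,"az":0,"claw":30},{"dx":-7,"dy":0,"dz":-0.5,"ax":0,"ay":0,"az":0,"claw":30},{"dx":-7,"dy":0,"dz":-0.5,"ax":0,"ay":0,"az":0,"claw":30},{"dx":-7,"dy":0,"dz":-0.5,"ax":0,"ay":0,"az":0,"claw":30}]'
python3 -c "
from h import *
delta(crad(-.062,-.0,.0294),-92.83)"
```

```text
clock: 7.93
position: [0.5047, 0.182, 0.0295]
tool_rot: [-3.141, 0.0, -1.619]
force: [0.6, 0.0, 3.0]
grip_width: 0.038
mm [-5.6  2.2  0.1] deg [-0.02  0.02  0.05]
pos [0.5047 0.182  0.0295] rot [-1.7998e+02  2.0000e-02 -9.2780e+01] F [0.6 0.  3. ] grip 0.038 t 7.93
```

```bash

python3 -m pendant '[{"dx":-1,"dy":0,"dz":0,"ax":0,"ay":0,"az":0,"claw":30},{"dx":-2,"dy":0,"dz":0,"ax":0,"ay":0,"az":0,"claw":30},{"dx":-3,"dy":0,"dz":0,"ax":0,"ay":0,"az":0,"claw":30},{"dx":-3.5,"dy":0,"dz":0,"ax":0,"ay":0,"az":0,"claw":30},{"dx":-3.5,"dy":0,"dz":0,"ax":0,"ay":0,"az":0,"claw":30}]'
python3 -m pendant '[{"dx":-0.5,"dy":0,"dz":0,"ax":0,"ay":0,"az":0,"claw":30},{"dx":-1,"dy":0,"dz":0,"ax":0,"ay":0,"az":0,"claw":30},{"dx":-1,"dy":0,"dz":0,"ax":0,"ay":0,"az":0,"claw":30},{"dx":-1,"dy":0,"dz":0,"ax":0,"ay":0,"az":0,"claw":30}]'
```

```text
clock: 8.35
position: [0.5048, 0.1851, 0.0294]
tool_rot: [-3.142, -0.0, -1.62]
force: [0.5, -3.0, 5.5]
grip_width: 0.0381
clock: 8.68
position: [0.5048, 0.1861, 0.0294]
tool_rot: [-3.142, -0.0, -1.62]
force: [0.6, -2.7, 4.8]
grip_width: 0.0382
```

```bash

python3 -m pendant '[{"dx":-0.5,"dy":0,"dz":0,"ax":0,"ay":0,"az":0,"claw":30},{"dx":-1,"dy":0,"dz":0,"ax":0,"ay":0,"az":0,"claw":30},{"dx":-1,"dy":0,"dz":0,"ax":0,"ay":0,"az":0,"claw":30},{"dx":-1,"dy":0,"dz":0,"ax":0,"ay":0,"az":0,"claw":30}]'
python3 -m pendant '[{"dx":-0.5,"dy":0,"dz":0,"ax":0,"ay":0,"az":0,"claw":30},{"dx":-1,"dy":0,"dz":0,"ax":0,"ay":0,"az":0,"claw":30},{"dx":-1,"dy":0,"dz":0,"ax":0,"ay":0,"az":0,"claw":30},{"dx":-1,"dy":0,"dz":0,"ax":0,"ay":0,"az":0,"claw":30}]'
```

```text
clock: 9.02
position: [0.5049, 0.1871, 0.0294]
tool_rot: [-3.141, -0.0, -1.62]
force: [0.2, -3.9, 5.5]
grip_width: 0.0379
clock: 9.35
position: [0.5049, 0.1881, 0.0294]
tool_rot: [-3.141, -0.0, -1.62]
force: [-0.0, -2.7, 5.1]
grip_width: 0.0379
```

```bash

python3 -m pendant '[{"dx":-0.5,"dy":0,"dz":0,"ax":0,"ay":0,"az":0,"claw":30},{"dx":-1,"dy":0,"dz":0,"ax":0,"ay":0,"az":0,"claw":30},{"dx":-1,"dy":0,"dz":0,"ax":0,"ay":0,"az":0,"claw":30},{"dx":-1,"dy":0,"dz":0,"ax":0,"ay":0,"az":0,"claw":30}]'
python3 -c "
from h import *
from workcell import eyes
delta(crad(-.062,-.0,.0294),-92.83)
for n in ('scene','top'):
    f=eyes.grab_frame(n); np.savez(n+'4.npz',**f)
im=np.load('scene4.npz')['image'][140:240,320:420]
cv2.imwrite('pics/s4.png',cv2.resize(np.clip(im*1.7,0,255).astype(np.uint8),(600,600),interpolation=cv2.INTER_CUBIC))"
```

```text
clock: 9.68
position: [0.505, 0.189, 0.0294]
tool_rot: [-3.141, -0.0, -1.62]
force: [-0.7, -3.2, 5.7]
grip_width: 0.0382
mm [ 1.5  2.2 -0. ] deg [-0.01 -0.01  0.02]
pos [0.505  0.189  0.0294] rot [-1.7999e+02 -1.0000e-02 -9.2810e+01] F [-0.7 -3.2  5.7] grip 0.0382 t 9.68
```

View pics/s4.png

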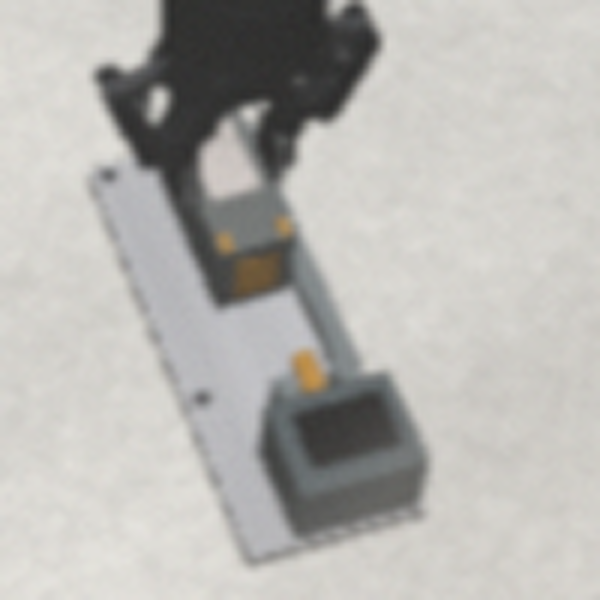

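```bash
python3 -c "
from h import *
f=load('scene4.npz')
def c(L,z):
    P=plane(f,[(320+u/6-.4,140+v/6-.4) for u,v in L],z)-CC; print(np.c_[P@UX,P@UY].round(4))
c([(218,305),(293,290)],.01); c([(206,252),(297,232)],.06); c([(298,240),(360,368)],.022); c([(291,300),(325,375)],.01)
P=proj(f,[crad(-.115,.02,.022),crad(.04,.02,.022),crad(.04,.02,.01)]);print((P-[320,140])*6)
"
```

```text
[[-0.0179 -0.0153]
 [-0.0146  0.0235]]
[[-0.0186 -0.0243]
 [-0.0158  0.0215]]
[[-0.0348  0.0329]
 [ 0.0451  0.0341]]
[[-0.0093  0.0204]
 [ 0.037   0.0203]]
[[216.2431447  122.6797184 ]
 [326.54404468 364.82507564]
 [324.20600363 377.72799706]]
```

```bash
python3 -c "
from h import *
f=load('scene4.npz')
def r(a,b,**k):
    p,d,s,n=refine(f,a,b,w=2.5,**k); q=np.r_[p,0]-CC
    print((q@UX).round(4),(q@UY).round(4),'rel deg',(np.degrees(np.arctan2(d[1],d[0])-CY)).round(2),(s*1e3).round(2),n)
r(crad(-.016,-.02,.06),crad(-.016,.02,.06))   # end top
r(crad(-.016,-.02,.01),crad(-.016,.02,.01))   # end bottom
r(crad(-.035,-.02,.06),crad(-.016,-.02,.06),trim=.05)
r(crad(-.04,.02,.06),crad(-.016,.02,.06),trim=.05)
r(crad(-.01,.02,.022),crad(.04,.02,.022))
r(crad(-.01,.02,.01),crad(.04,.02,.01))
"
```

```text
-0.0147 -0.0006 rel deg 88.0 0.32 40
-0.0159 0.0008 rel deg 89.43 0.21 40
-0.0271 -0.0184 rel deg -0.63 0.1 40
-0.0286 0.0234 rel deg 2.68 0.23 40
0.0161 0.0201 rel deg 1.34 0.33 40
0.0144 0.0241 rel deg 1.83 0.29 40
```

```bash

python3 -m pendant '[{"dx":-0.5,"dy":0,"dz":-0.4,"ax":0,"ay":0,"az":0,"claw":30},{"dx":-0.5,"dy":0,"dz":-0.4,"ax":0,"ay":0,"az":0,"claw":30},{"dx":-1,"dy":0,"dz":-0.4,"ax":0,"ay":0,"az":0,"claw":30},{"dx":-1,"dy":0,"dz":-0.4,"ax":0,"ay":0,"az":0,"claw":30},{"dx":-1,"dy":0,"dz":-0.4,"ax":0,"ay":0,"az":0,"claw":30}]'
python3 -m pendant '[{"dx":-0.5,"dy":0,"dz":0,"ax":0,"ay":0,"az":0,"claw":30},{"dx":-1,"dy":0,"dz":0,"ax":0,"ay":0,"az":0,"claw":30},{"dx":-1,"dy":0,"dz":0,"ax":0,"ay":0,"az":0,"claw":30},{"dx":-1,"dy":0,"dz":0,"ax":0,"ay":0,"az":0,"claw":30}]'
```

```text
clock: 10.2
position: [0.5048, 0.1905, 0.0296]
tool_rot: [3.141, 0.0, -1.619]
force: [-0.5, -0.0, -2.8]
grip_width: 0.0382
clock: 10.53
position: [0.5049, 0.1911, 0.0296]
tool_rot: [3.141, -0.0, -1.619]
force: [-1.3, -1.8, -3.4]
grip_width: 0.0385
```

```bash

python3 -m pendant '[{"dx":-0.5,"dy":0,"dz":0,"ax":0,"ay":0,"az":0,"claw":30},{"dx":-1,"dy":0,"dz":0,"ax":0,"ay":0,"az":0,"claw":30},{"dx":-1,"dy":0,"dz":0,"ax":0,"ay":0,"az":0,"claw":30},{"dx":-1,"dy":0,"dz":0,"ax":0,"ay":0,"az":0,"claw":30}]'
python3 -m pendant '[{"dx":-0.5,"dy":0,"dz":0,"ax":0,"ay":0,"az":0,"claw":30},{"dx":-1,"dy":0,"dz":0,"ax":0,"ay":0,"az":0,"claw":30},{"dx":-1,"dy":0,"dz":0,"ax":0,"ay":0,"az":0,"claw":30},{"dx":-1,"dy":0,"dz":0,"ax":0,"ay":0,"az":0,"claw":30}]'; python3 -c "from workcell import observe; print(observe()['moment'])"
```

```text
clock: 10.87
position: [0.5049, 0.1913, 0.0296]
tool_rot: [3.141, -0.001, -1.62]
force: [-0.2, -6.0, -1.0]
grip_width: 0.0379
clock: 11.2
position: [0.5049, 0.1915, 0.0296]
tool_rot: [3.141, -0.002, -1.621]
force: [-0.8, -9.9, 1.1]
grip_width: 0.0378
[-2.60235008  0.09361284  0.10330377]
```

Fence contact is clear: y stalls at 0.1913 while the lateral force climbs to 10 N. Now checking that the pack is square in an image.

```bash
python3 -c "
from h import *
from workcell import eyes
f=eyes.grab_frame('scene'); np.savez('scene5.npz',**f)
im=f['image'][140:240,320:420]
cv2.imwrite('pics/s5.png',cv2.resize(np.clip(im*1.7,0,255).astype(np.uint8),(600,600),interpolation=cv2.INTER_CUBIC))
def r(a,b,**k):
    p,d,s,n=refine(f,a,b,w=2.5,**k); q=np.r_[p,0]-CC
    print((q@UX).round(4),(q@UY).round(4),'rel deg',(np.degrees(np.arctan2(d[1],d[0])-CY)).round(2),(s*1e3).round(2),n)
r(crad(-.016,-.018,.06),crad(-.016,.022,.06))   # end top
r(crad(-.016,-.018,.01),crad(-.016,.022,.01))   # end bottom
r(crad(-.046,-.018,.01),crad(-.016,-.018,.01),trim=.05)
r(crad(-.035,-.018,.06),crad(-.016,-.018,.06),trim=.05)
r(crad(-.04,.022,.06),crad(-.016,.022,.06),trim=.05)
"
```

```text
-0.0151 0.0019 rel deg 89.51 0.41 40
-0.0161 0.0025 rel deg 90.2 0.12 40
-0.0322 -0.0148 rel deg 0.1 0.09 40
-0.0258 -0.0161 rel deg 3.15 0.19 40
-0.0308 0.0238 rel deg 3.54 0.37 40
```

View pics/s5.png

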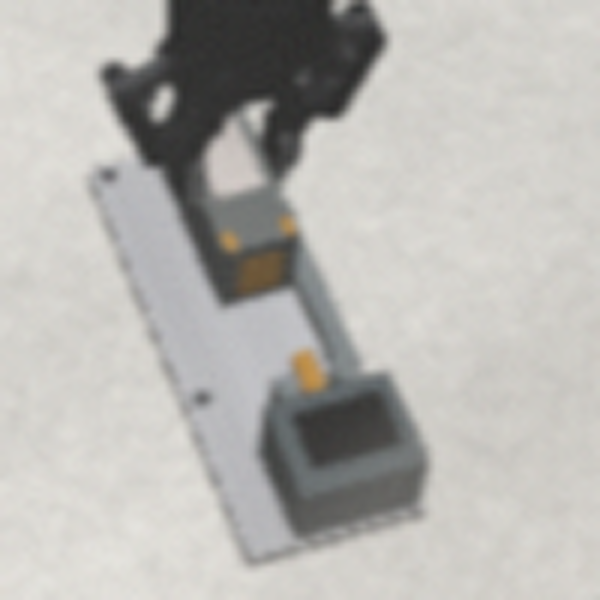

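The pack is square: its end face is within 0.5° and its side within 0.1° of the cradle line. It lies along the fence with the plunger still out, so step 1 should be met. Sliding along the fence now, which is tool −y, stopping short of the plunger.

```bash

python3 -m pendant '[{"dx":0,"dy":-3,"dz":0,"ax":0,"ay":0,"az":0,"claw":30},{"dx":0,"dy":-8,"dz":0,"ax":0,"ay":0,"az":0,"claw":30},{"dx":0,"dy":-14,"dz":0,"ax":0,"ay":0,"az":0,"claw":30},{"dx":0,"dy":-20,"dz":0,"ax":0,"ay":0,"az":0,"claw":30},{"dx":0,"dy":-26,"dz":0,"ax":0,"ay":0,"az":0,"claw":30},{"dx":0,"dy":-31,"dz":0,"ax":0,"ay":0,"az":0,"claw":30},{"dx":0,"dy":-34,"dz":0,"ax":0,"ay":0,"az":0,"claw":30},{"dx":0,"dy":-35,"dz":0,"ax":0,"ay":0,"az":0,"claw":30},{"dx":0,"dy":-35,"dz":0,"ax":0,"ay":0,"az":0,"claw":30},{"dx":0,"dy":-35,"dz":0,"ax":0,"ay":0,"az":0,"claw":30}]' 80
```

```text
clock: 12.08
position: [0.5392, 0.1897, 0.0295]
tool_rot: [3.14, -0.002, -1.62]
force: [-5.4, -9.1, 3.1]
grip_width: 0.0373
```

```bash

python3 -m pendant '[{"dx":0,"dy":-2,"dz":-0.2,"ax":0,"ay":0,"az":0,"claw":30},{"dx":0,"dy":-5,"dz":-0.2,"ax":0,"ay":0,"az":0,"claw":30},{"dx":0,"dy":-8,"dz":-0.2,"ax":0,"ay":0,"az":0,"claw":30},{"dx":0,"dy":-11,"dz":-0.2,"ax":0,"ay":0,"az":0,"claw":30},{"dx":0,"dy":-12,"dz":-0.2,"ax":0,"ay":0,"az":0,"claw":30},{"dx":0,"dy":-12,"dz":-0.2,"ax":0,"ay":0,"az":0,"claw":30}]'
python3 -m pendant '[{"dx":0,"dy":-1,"dz":0,"ax":0,"ay":0,"az":0,"claw":30},{"dx":0,"dy":-3,"dz":0,"ax":0,"ay":0,"az":0,"claw":30},{"dx":0,"dy":-5,"dz":0,"ax":0,"ay":0,"az":0,"claw":30},{"dx":0,"dy":-6,"dz":0,"ax":0,"ay":0,"az":0,"claw":30},{"dx":0,"dy":-6,"dz":0,"ax":0,"ay":0,"az":0,"claw":30}]'
```

```text
clock: 12.58
position: [0.5512, 0.1891, 0.0296]
tool_rot: [3.139, -0.003, -1.62]
force: [-4.3, -9.0, 1.8]
grip_width: 0.037
clock: 13.0
position: [0.557, 0.1888, 0.0296]
tool_rot: [3.139, -0.003, -1.62]
force: [-4.1, -9.5, 2.3]
grip_width: 0.0372
```

```bash

python3 -m pendant '[{"dx":0,"dy":-1,"dz":0,"ax":0,"ay":0,"az":0,"claw":30},{"dx":0,"dy":-3,"dz":0,"ax":0,"ay":0,"az":0,"claw":30},{"dx":0,"dy":-5,"dz":0,"ax":0,"ay":0,"az":0,"claw":30},{"dx":0,"dy":-5,"dz":0,"ax":0,"ay":0,"az":0,"claw":30}]'
python3 -m pendant '[{"dx":0,"dy":-1,"dz":0,"ax":0,"ay":0,"az":0,"claw":30},{"dx":0,"dy":-3,"dz":0,"ax":0,"ay":0,"az":0,"claw":30},{"dx":0,"dy":-5,"dz":0,"ax":0,"ay":0,"az":0,"claw":30},{"dx":0,"dy":-5,"dz":0,"ax":0,"ay":0,"az":0,"claw":30}]'
python3 -m pendant '[{"dx":0,"dy":-1,"dz":0,"ax":0,"ay":0,"az":0,"claw":30},{"dx":0,"dy":-2,"dz":0,"ax":0,"ay":0,"az":0,"claw":30},{"dx":0,"dy":-3,"dz":0,"ax":0,"ay":0,"az":0,"claw":30},{"dx":0,"dy":-3,"dz":0,"ax":0,"ay":0,"az":0,"claw":30}]'
```

```text
clock: 13.33
position: [0.5612, 0.1886, 0.0295]
tool_rot: [3.138, -0.003, -1.62]
force: [-10.7, -9.6, 7.0]
grip_width: 0.0377
clock: 13.67
position: [0.566, 0.1884, 0.0295]
tool_rot: [3.137, -0.003, -1.62]
force: [-12.1, -8.7, 8.1]
grip_width: 0.0375
clock: 14.0
position: [0.5685, 0.1883, 0.0295]
tool_rot: [3.137, -0.003, -1.62]
force: [-13.9, -9.0, 9.3]
grip_width: 0.0368
```

The plunger is engaged: the reaction stepped from 4 N to 11 N and is climbing slowly. Carrying on in small steps to the stops.

```bash

python3 -m pendant '[{"dx":0,"dy":-1,"dz":0,"ax":0,"ay":0,"az":0,"claw":30},{"dx":0,"dy":-2,"dz":0,"ax":0,"ay":0,"az":0,"claw":30},{"dx":0,"dy":-2,"dz":0,"ax":0,"ay":0,"az":0,"claw":30}]'
python3 -m pendant '[{"dx":0,"dy":-1,"dz":0,"ax":0,"ay":0,"az":0,"claw":30},{"dx":0,"dy":-2,"dz":0,"ax":0,"ay":0,"az":0,"claw":30},{"dx":0,"dy":-2,"dz":0,"ax":0,"ay":0,"az":0,"claw":30}]'
python3 -m pendant '[{"dx":0,"dy":-1,"dz":0,"ax":0,"ay":0,"az":0,"claw":30},{"dx":0,"dy":-2,"dz":0,"ax":0,"ay":0,"az":0,"claw":30},{"dx":0,"dy":-2,"dz":0,"ax":0,"ay":0,"az":0,"claw":30}]'
```

```text
clock: 14.25
position: [0.5704, 0.1882, 0.0295]
tool_rot: [3.136, -0.003, -1.62]
force: [-15.5, -8.5, 10.4]
grip_width: 0.0374
clock: 14.5
position: [0.5705, 0.1882, 0.0294]
tool_rot: [3.133, -0.004, -1.619]
force: [-28.0, -8.6, 21.4]
grip_width: 0.0373
clock: 14.75
position: [0.5705, 0.1882, 0.0293]
tool_rot: [3.129, -0.005, -1.619]
force: [-41.5, -8.9, 32.6]
grip_width: 0.037
```

It hit the hard stop at x = 0.5705, where the force rises steeply. 41 N is more than I need, so I'll ease back about 2 mm of command.

```bash

python3 -m pendant '[{"dx":0,"dy":1,"dz":0,"ax":0,"ay":0,"az":0,"claw":30},{"dx":0,"dy":2,"dz":0,"ax":0,"ay":0,"az":0,"claw":30},{"dx":0,"dy":2,"dz":0,"ax":0,"ay":0,"az":0,"claw":30},{"dx":0,"dy":2,"dz":0,"ax":0,"ay":0,"az":0,"claw":30},{"dx":0,"dy":2,"dz":0,"ax":0,"ay":0,"az":0,"claw":30}]'
python3 -c "
from h import *
from workcell import eyes,observe
f=eyes.grab_frame('scene'); np.savez('scene6.npz',**f)
im=f['image'][140:240,320:420]
cv2.imwrite('pics/s6.png',cv2.resize(np.clip(im*1.7,0,255).astype(np.uint8),(600,600),interpolation=cv2.INTER_CUBIC))
def r(a,b,**k):
    p,d,s,n=refine(f,a,b,w=2.5,**k); q=np.r_[p,0]-CC
    print((q@UX).round(4),(q@UY).round(4),'rel deg',(np.degrees(np.arctan2(d[1],d[0])-CY)).round(2),(s*1e3).round(2),n)
r(crad(.05,-.018,.06),crad(.05,.022,.06))
r(crad(.015,-.018,.01),crad(.045,-.018,.01),trim=.05)
print(observe()['force'].round(1),observe()['qd'].round(3))
"
```

```text
clock: 15.17
position: [0.5705, 0.1882, 0.0294]
tool_rot: [3.133, -0.004, -1.619]
force: [-27.5, -8.0, 19.8]
grip_width: 0.0374
0.0508 0.0028 rel deg 90.24 0.36 40
0.0306 -0.0149 rel deg -0.75 0.2 40
[-27.1  -9.2  20.3] [-0.     0.    -0.002 -0.001 -0.001  0.001  0.   ]
```

View pics/s6.png

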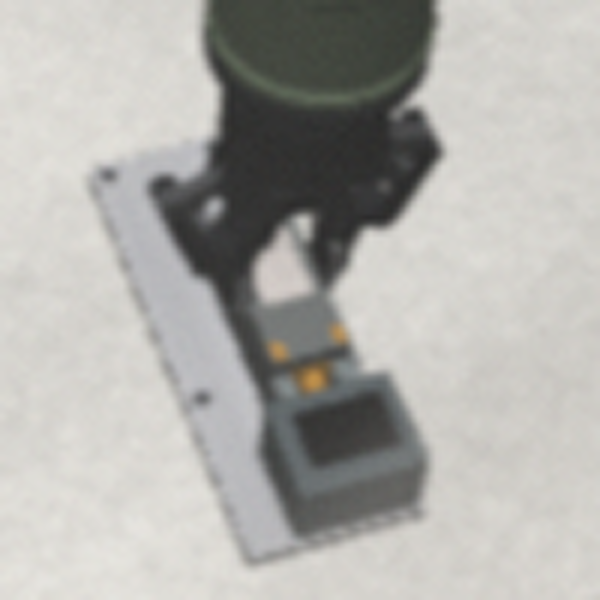

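The pack's end is against both posts, with the brass plunger between them at around (315,378). The end edge measures cradle x ≈ 0.051, is square to 0.24°, and is at rest under a steady 27 N push. Handing in.

```bash
python3 -c "
from workcell import job_done,observe
print(observe()['force'],observe()['grip_width']); print(job_done())"
```

```text
[-27.14075838  -9.15487954  20.29357289] 0.03756235687939574
the job is handed in; nothing more can be done
None
```

I checked the longer pack in the test cradle and handed the job in at about 15 s, with the gripper still pressing it against the stops. `job_done()` gives no verdict, so this rests on my own last checks.

I gripped the pack across its width and set it on the bed, contact end towards the plunger. I slid it sideways until the fence stalled it, then along the fence, past the plunger, to a hard stop. At the stop the push reached about 41 N, so I eased it back to about 27 N.

**Before the plunger (step 1):**
- The pack was stalled on the fence under about 10 N of sideways force.
- It was square within about 0.5° by its end and bottom edges.
- Its end face was about 65 mm short of the stops.

**At hand-in (step 2):**
- **Position:** the end face measured cradle x ≈ +51 mm against the 50 mm target. The tool could advance no further.
- **Square and still:** the end edge was within 0.24° and a side edge within 0.75°.
- **Push:** about 27 N along the fence, of which I estimate 10–15 N lands on the posts. About 9 N pressed on the fence, and the grip was set to 80 N.

**Disagreements:**
- **Side position:** the camera put the pack's centreline 2–3 mm towards the fence from where it should be, and the fence stopped it about 3.5 mm further over than I had calculated. I trusted the contact, since the cameras are only good to about 2 mm.
- **Top side edges:** two short edges on top of the pack read about 3° off during the step 1 check. They were partly hidden by the fingers, so I disregarded them.
- **Lift:** the pushing also produced about 20 N upwards on the tool, but the tool's height stayed within 0.2 mm.

I saw no contact with the bystanders, but I did not measure their positions again at the end.

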